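# Reset the microscope stage controller through its covered well

## Task

The microscope's stage controller needs a reset: with your fingertips push the sliding cover on its top sideways until it is fully open, reach down into the well it uncovers and press the sunken key there all the way down, keep it down for a full second, let it come up again, and then push the cover back until it is fully shut. Only touch and push: do not lift, tip or shove the controller out of its place, and do not press the raised key on its rear strip. Leave everything else on the table and on the controller undisturbed.

Things in the scene. Friction and masses are not known exactly. Their poses are not given: they have to be found in the camera images.
- controller: loose white instrument box, 1.8 kg on average, standing on the table: 170 mm (its x) by 310 mm (its y) by 58 mm high. Origin: centre of its underside; x points to its rear strip (away from the robot at yaw 0), y to the end where the well is, z up. Two aluminium guide rails run along y on its top, 6 mm high, inner faces 87 mm apart, the cover between them. On the rear strip (x from 35 to 85 mm) stand the raised key, a dish and a cap.
- well_mouth (a point): centre of the mouth of the well, in the plane of the controller's top (58 mm above the table), at x = -20, y = +60 mm in the controller's frame. The well is a rectangular pit, 58 mm along the controller's x and 36 mm along its y, with its floor 34 mm below the mouth. Shut fingers fit with their closing line along the controller's x.
- reset_key (a joint): travel of the sunken reset key, in m: 0 up, 0.006 fully down. Round grey key, 22 mm across, in the centre of the well; its top is 24 mm below the mouth when up, 30 mm when fully down. It springs back; it starts to move at about 1.5 N and is fully down at 5 N.
- cover (a joint): travel of the sliding cover, in m: 0 shut (its centre over the well), 0.076 fully open. It grows as the cover slides along the controller's -y. It stays where it is left and takes about 1.5 N to slide; stops at both ends. It starts shut or up to 0.03 open, the well wholly covered.
- cover_mid (a point): centre of the top face of the sliding cover, 14.5 mm above the controller's top. The cover is a grey ribbed plate, 84 mm (controller's x) by 100 mm (controller's y) by 14 mm thick, with plain upright end faces to push on, 50 mm to either side of this point along the controller's y; they reach from 0.5 to 14.5 mm above the controller's top, and the top is clear beyond them for at least 39 mm at whichever end is to be pushed.
- lamp_key (a joint): travel of the raised key, in m: 0 up, 0.006 down. Round grey key, 18 mm across, standing 12 mm proud of the controller's top at x = +58, y = +110 mm in the controller's frame. Not to be pressed.
- dish: clear lidded specimen dish, 45 mm across, 16 mm high, standing loose on the rear strip of the controller's top; bystander. Origin: centre of its underside
- eyepiece_cap: black round cap, 32 mm across, 18 mm high, standing loose on the rear strip of the controller's top; bystander. Origin: centre of its underside
- jar: small specimen jar with white cap, 52 mm across, 70 mm high, on the table beside the controller; bystander. Origin: centre of its underside
- slide_box: blue box for microscope slides, 100 x 80 x 32 mm, on the table beside the controller; bystander. Origin: centre of its underside
- pen_cup: light blue square pen holder, 80 x 80 x 100 mm, with pens up to 155 mm high, on the table beside the controller; bystander. Origin: centre of its underside
- pencil_case: mint green hard pencil case, 70 x 200 x 45 mm, on the table beyond the controller; bystander. Origin: centre of its underside
- phone: black phone lying flat, 150 x 73 x 9 mm, on the table to the robot's right; bystander. Origin: centre of its underside

How it is judged:
On the way, in this order (a step that is already met when the one before it is completed fails the run):
1. the cover is pushed fully open (value of joint cover above 0.068 m), for 0.1 s.
2. the sunken key is pressed down and kept down (value of joint reset_key above 0.0045 m and value of joint cover above 0.05 m), for 0.7 s.
3. the key is let up and the cover is pushed shut (value of joint reset_key below 0.0015 m and value of joint cover below 0.007 m), for 0.1 s.
At the end, for the whole second after the job is handed in: After the cover was opened and the key held down, the cover is fully shut (within 7 mm), both keys are up (within 1.5 mm), the controller stands flat and still within 20 mm of where it began, and every bystander is within 30 mm of where it began (all of step 3 and value of joint lamp_key below 0.0015 m and distance of controller from where it was at the start of the episode below 0.02 m and angle between controller's own z axis and vertical below 0.03 rad and linear speed of controller below 0.01 m/s and distance of each of dish, eyepiece_cap, jar, slide_box, pen_cup, pencil_case, phone from where it was at the start of the episode below 0.03 m); the robot touches nothing.
It fails at once if the raised key is pressed (value of joint lamp_key above 0.003 m).
It fails at once if the controller is lifted, tipped or shoved away (more than 20 mm, or tilted more than 0.08 rad) (distance of controller from where it was at the start of the episode above 0.02 m or angle between controller's own z axis and vertical above 0.08 rad or height (world z) of controller above 0.008 m).
It fails at once if a bystander is moved or lifted by more than 30 mm, or tipped over (distance of any of dish, eyepiece_cap, jar, slide_box, pen_cup, pencil_case, phone from where it was at the start of the episode above 0.03 m or angle between any of dish, eyepiece_cap, jar, slide_box, pen_cup, pencil_case, phone's own z axis and vertical above 0.5 rad).
It also fails if it takes over 64 s, if anything falls off the work surface, if the arm or the gripper's body presses on something with over 40 N, if the wrist force passes 120 N, or if a joint passes its speed limit or range.

## Robot

A 6-joint arm with a two-finger parallel gripper is mounted at the origin on the work surface. World frame = base frame: x ahead of the robot, y to its left, z up, the work surface at z = 0. Lengths are in m, angles in rad, forces in N, time in s.
With the tool pointing down it reaches from about 0.15 to 0.775 m from the base axis. Payload 6.1 kg.
Tool frame: the origin (TCP) lies at the very end of the fingers, on their centre line; the grasp point (between the pads) lies 19 mm behind it; z points along the fingers, y is the direction in which the jaws open and shut (so a half turn about z gives the same grasp; the last joint's range is limited). The gripper opens to 85 mm and grips with 20 to 120 N. Pads are 22 mm wide; open, the fingers measure 114 mm over their backs; the gripper's body (76 mm by 85 mm) begins 54 mm behind the grasp point. The pads swing forward as they close: fully open they stand 13 mm farther back than shut.
Start: joints at [1.172, 0.126, -0.04, 1.405, 0, 1.571], TCP at [0.204, 0.484, 0.231] pointing down, gripper open.
Joint ranges: [-2.72, 2.72], [-0.95, 1.95], [-1.27, 1.35], [-1.78, 2.02], [-1.46, 1.47], [-3.14, 3.14]. Speed limits (rad/s): [2.39, 2.39, 3.01, 3.14, 3.14, 3.14].

## Interface

Orientations are given as a unit quaternion [x, y, z, w].
In Python, from station import ctrl gives the robot as it stands.
- The arm moves only by the shell command python3 -m jog 'ROWS' [FORCE]. ROWS is JSON, a list of rows, each an object of numbers: "fingers": the closure, from 0 (fully open) to 1 (shut); "x", "y", "z": the shift along the tool's x, y, z as a fraction of full scale; "ax", "ay", "az": the turn, a rotation vector about the tool's x, y, z as a fraction of full scale. A call has exactly 5 rows; each row is the pose to reach, as a shift and turn from the pose commanded when the call began, along the tool's axes at that moment; what a row does not reach only later rows make up. Full scale, the value 1, is 1 m for a shift and 30 degrees for a turn. A row lasts 1/8 s, in which the tool goes at most 62.5 mm and 10.7 degrees, less where a joint would pass 70% of its speed; a pose out of reach is approached as far as the arm can. A call with a number of a shift or a turn outside -1 to 1 is refused whole. A call with a gripper value outside its range is refused whole. The fingers move at their own pace and stop on an object; FORCE is the grip in N (left out, the last holds). Time passes only in rows, so rows that repeat a pose let the fingers close, or fill a call up. It gives the time, the measured TCP pose, the force and the opening at its end, in the units of the state.
- ctrl.sense(): the state, without advancing time (a new reading comes with each control period).
- ctrl.read_camera(name): name is "side" or "top"; returns (picture, depth): 480x640x3 uint8, blue, green, red; 480x640 float32, m along the optical axis (not along the pixel's ray), 0 where there is no reading.
- ctrl.camera_model(name): a dict with "intrinsics" (3x3 intrinsics, pixels), "position" and "rotation" of the camera in the world. Camera axes: x right, y down, z forward; pixel columns grow to the right and rows downward; lengths in m; the calibration is good to about 2 mm. A picture is of the moment at which its call begins. camera_model takes no time and is no camera call.
- ctrl.hand_in(): hands the job in, once; it reports no verdict.
The state is a dict: "time": time; "q": joint angles; "dq": joint speeds; "joint_efforts": joint torques, N m; "tcp_pos": TCP position; "eef_rot": TCP orientation; "wrist_force": force on the tool from outside, world axes, zero at the start; "moment": the same for the moment, N m; "finger_gap": opening from 0.0 (shut) to 1.0 (fully open).
Only numpy, scipy, OpenCV 4.12 (cv2) and the standard library are available. Lean on these libraries where they do the work, as an engineer would, in place of code of your own. Each camera call takes 0.05 s, during which the arm holds its last target. There are 200 camera calls.

## Working session

There is one attempt and no reset: what is moved stays moved. The work goes in short steps, Python scripts to look and compute and a shell command to move; the robot and the scene stay as the last step left them, time stands still between calls to the robot, and variables do not carry over. Pictures are saved under pics/ and viewed, about 8 in all and at most 12, crops included, and the job is handed in when it is done.

```bash
ls; mkdir -p pics; python3 - <<'E'
from station import ctrl
import cv2,numpy as np
s=ctrl.sense();print(s)
for n in("top","side"):
    p,d=ctrl.read_camera(n);cv2.imwrite(f"pics/{n}0.png",p);np.save(f"pics/{n}0.npy",d);print(n,ctrl.camera_model(n))
E
```

```text
pics
{'time': 0.0, 'q': array([ 1.17200619e+00,  1.26393597e-01, -4.06029848e-02,  1.40541366e+00,
       -1.21198945e-05,  1.57076977e+00]), 'dq': array([ 1.04615637e-03, -1.92247776e-03,  8.26031039e-04,  2.21086736e-05,
        7.75809416e-04,  5.09907372e-04]), 'joint_efforts': array([-3.03444562e-03, -4.35917044e+01,  3.52919161e+01,  1.72681228e-02,
       -1.03212196e-04,  7.95027916e-06]), 'tcp_pos': array([0.20370322, 0.48342404, 0.23052365]), 'eef_rot': array([ 1.98063339e-01,  9.80188891e-01, -7.92167842e-04, -1.53910024e-04]), 'wrist_force': array([ 0.4548876 , -0.12037332, -0.22122421]), 'moment': array([-0.04500201, -0.02593553, -0.03068374]), 'finger_gap': 0.9944493026117889}
top {'intrinsics': array([[433.02829343,   0.        , 314.39491437],
       [  0.        , 433.02829343, 234.10664516],
       [  0.        ,   0.        ,   1.        ]]), 'position': array([ 0.38195677, -0.07674434,  1.14273289]), 'rotation': array([ 0.71348844, -0.69416313,  0.06654182, -0.06814677])}
side {'intrinsics': array([[546.07652226,   0.        , 313.06447728],
       [  0.        , 546.07652226, 239.74482972],
       [  0.        ,   0.        ,   1.        ]]), 'position': array([0.50335356, 0.89175487, 0.93749197]), 'rotation': array([-0.03266653,  0.91215833, -0.40795329,  0.02177581])}
```

View pics/top0.png

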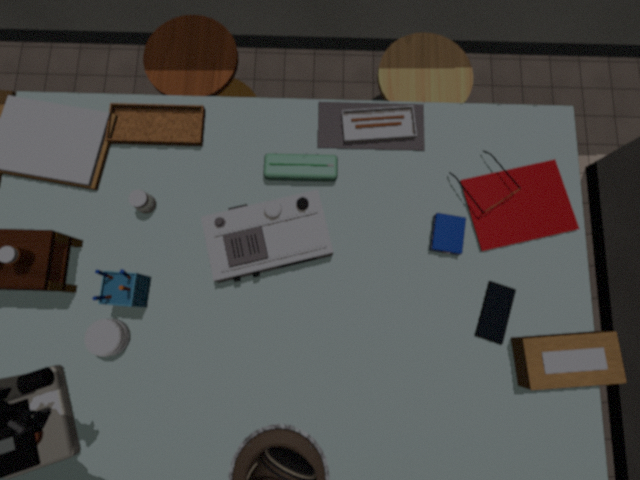

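View pics/side0.png

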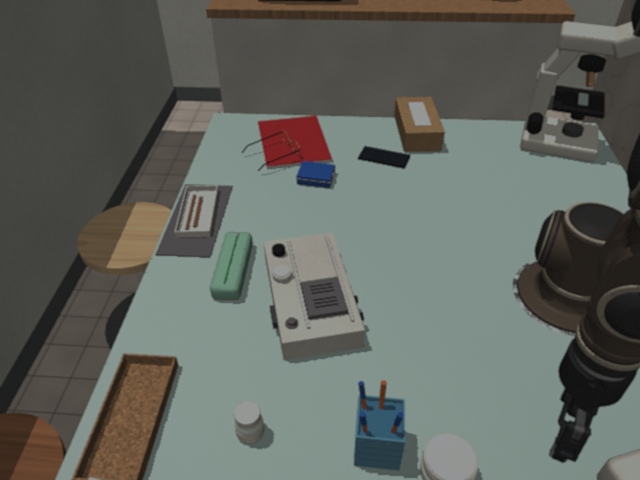

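Top view: controller at about (205–330, 195–280), with its well end and cover at the left (+y). The cover is at about (225–267, 228–264), the lamp key at (219,222), the dish at (273,210) and the cap at (302,203). The side view agrees. Next I fit the poses from the depth data.

```bash
cat > h.py <<'E'
from station import ctrl
import cv2,numpy as np
from scipy.spatial.transform import Rotation as R
def cloud(n,d):
    m=ctrl.camera_model(n);K=m["intrinsics"];v,u=np.mgrid[:480,:640]
    c=np.stack([(u-K[0,2])*d/K[0,0],(v-K[1,2])*d/K[1,1],d],-1)
    W=R.from_quat(m["rotation"]).apply(c.reshape(-1,3)).reshape(c.shape)+m["position"]; W[d==0]=np.nan
    return W
def px(n,p):
    m=ctrl.camera_model(n);c=R.from_quat(m["rotation"]).inv().apply(np.atleast_2d(p)-m["position"]);q=c@m["intrinsics"].T
    return q[:,:2]/q[:,2:]
E
python3 - <<'E'
from h import *
for n in("top","side"):
    W=cloud(n,np.load(f"pics/{n}0.npy"))
    box=(abs(W[...,0]-.42)<.17)&(abs(W[...,1]-.06)<.24)
    t=W[box&(W[...,2]<.03)&(W[...,2]>-.03)];print(n,"table z",np.median(t[:,2]))
    for lo,hi in((.045,.066),(.067,.085)):
        m=(box&(W[...,2]>lo)&(W[...,2]<hi)).astype(np.uint8)
        k,l,st,ce=cv2.connectedComponentsWithStats(m)
        for i in range(1,k):
            if st[i,4]>40:
                P=W[l==i];print(lo,st[i],np.median(P[:,2]),cv2.minAreaRect(P[:,:2].astype(np.float32)*1000))
a=cv2.imread("pics/top0.png")[185:295,190:345];b=cv2.imread("pics/side0.png")[225:365,255:375]
a=cv2.resize(a,None,fx=5,fy=5,interpolation=2)
b=cv2.resize(b,None,fx=4,fy=4,interpolation=2)
cv2.imwrite("pics/c1.png",cv2.convertScaleAbs(a,alpha=1.5))
E
```

```text
top table z -0.0012360035259371127
0.045 [ 204  232  130   50 3012] 0.056772382537065624 ((566.1876220703125, 45.75935363769531), (127.89403533935547, 310.6177062988281), 14.615097045898438)
0.067 [ 223  232   45   35 1206] 0.07114969498098445 ((553.4301147460938, 102.14385986328125), (84.74656677246094, 99.7449722290039), 15.648017883300781)
side table z 0.0008098818131377916
0.045 [ 302  232   63  112 3018] 0.058763783053059127 ((527.8666381835938, 47.19745635986328), (124.46651458740234, 334.0235595703125), 0.05732349678874016)
0.067 [ 306  276   43   42 1344] 0.07307370480258668 ((551.4483032226562, 102.48405456542969), (86.48995208740234, 104.84331512451172), 14.690840721130371)
```

View pics/c1.png

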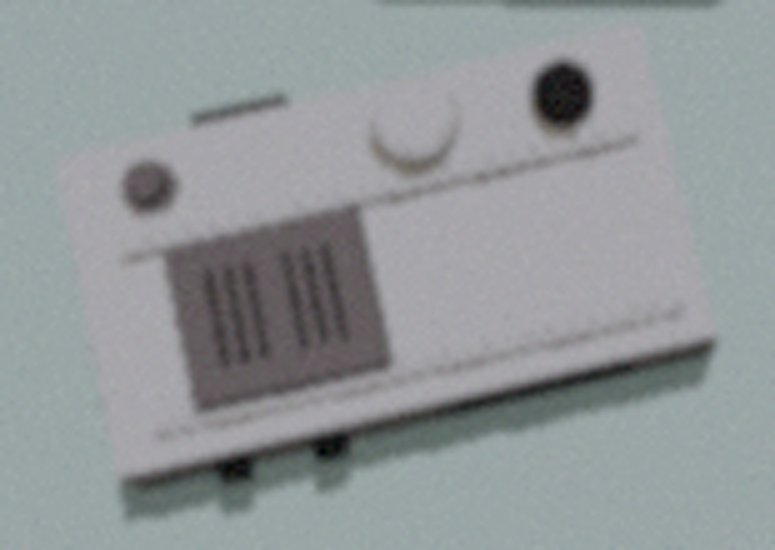

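The crop shows the cover close to the lamp-key end, with its end faces clear. My fit box clipped the controller, so I refit it with wider limits, using colour-independent corners from the depth.

```bash
python3 - <<'E'
from h import *
for n in("top","side"):
    W=cloud(n,np.load(f"pics/{n}0.npy"))
    off=-.0012 if n=="top" else .0008
    W[...,2]-=off
    box=(abs(W[...,0]-.57)<.16)&(abs(W[...,1]-.05)<.24)
    m=(box&(W[...,2]>.05)&(W[...,2]<.095)).astype(np.uint8)
    m=cv2.morphologyEx(m,cv2.MORPH_OPEN,np.ones((3,3)))
    k,l,st,ce=cv2.connectedComponentsWithStats(m)
    i=1+st[1:,4].argmax();P=W[l==i];r=cv2.minAreaRect(P[:,:2].astype(np.float32)*1000);print(n,st[i],r)
    th=np.radians(14.7);A=np.array([[np.cos(th),np.sin(th)],[-np.sin(th),np.cos(th)]])
    q=P[:,:2]@A.T; lo,hi=np.percentile(q,[.7,99.3],axis=0);print(hi-lo,A.T@((lo+hi)/2))
    c=W[box&(W[...,2]>.068)&(W[...,2]<.077)];
    # well centre
    C=A.T@((lo+hi)/2);print("cover rel",A@(np.array([.5525,.1023])-C),"well",C+A.T@[-.02,.06])
E
```

```text
top [ 201  190  132   91 7945] ((588.0946044921875, 51.64393615722656), (172.26019287109375, 310.2862854003906), 15.108583450317383)
[0.16830247 0.30572372] [0.58755972 0.05144798]
cover rel [-0.02100803  0.05808421] well [0.55298888 0.10440888]
side [ 264  232  101  113 7992] ((587.0823974609375, 52.0653076171875), (170.45809936523438, 317.0532531738281), 15.12480354309082)
[0.16786114 0.30808582] [0.5871386  0.05300088]
cover rel [-0.02099476  0.05647527] well [0.55256777 0.10596178]
```

Both views agree: controller at (0.5875, 0.052), yaw about 15°, cover about 2 mm open. First move: shut the fingers and travel high, turning toward tool y = controller x (about +52° about tool z).

```bash
python3 -m jog '[{"fingers":1,"x":-0.045,"y":-0.016,"az":0.2},{"fingers":1,"x":-0.09,"y":-0.032,"az":0.4},{"fingers":1,"x":-0.135,"y":-0.048,"az":0.6},{"fingers":1,"x":-0.18,"y":-0.064,"az":0.8},{"fingers":1,"x":-0.22,"y":-0.08,"az":1}]' 40
cat >> h.py <<'E'
TH=np.radians(15.0);CO=np.array([.5875,.052,0]);RC=R.from_euler("z",TH)
def rel(goal=None):
    s=ctrl.sense();T=R.from_quat(s["eef_rot"]);p=RC.inv().apply(s["tcp_pos"]-CO)
    print("t %.2f ctl-frame tcp"%s["time"],np.round(p*1000,1),"F",np.round(RC.inv().apply(s["wrist_force"]),1),"gap",round(s["finger_gap"],3),"q6",round(s["q"][5],2))
    Tg=RC*R.from_matrix(np.array([[0,1,0],[1,0,0],[0,0,-1.]]))
    print("turn/30deg",np.round(np.degrees((T.inv()*Tg).as_rotvec())/30,3))
    if goal is not None: print("tool shift mm",np.round(T.inv().apply(RC.apply(np.array(goal)-p))*1000,1))
E
python3 -c "
from h import *
rel([-.02,.133,.10])"
```

```text
t 0.10 ctl-frame tcp [-259.   516.1  230.6] F [-1.   0.9 -0.1] gap 1.003 q6 1.57
turn/30deg [-2.000e-03  1.000e-03  1.738e+00]
tool shift mm [-423.8 -155.7  130.8]schema error: expected keys fingers, x, y, z, ax, ay, az
```

All seven keys are required in every row.

```bash
python3 -m jog '[{"fingers":1,"x":-0.045,"y":-0.016,"z":0,"ax":0,"ay":0,"az":0.2},{"fingers":1,"x":-0.09,"y":-0.032,"z":0,"ax":0,"ay":0,"az":0.4},{"fingers":1,"x":-0.135,"y":-0.048,"z":0,"ax":0,"ay":0,"az":0.6},{"fingers":1,"x":-0.18,"y":-0.064,"z":0,"ax":0,"ay":0,"az":0.8},{"fingers":1,"x":-0.22,"y":-0.08,"z":0,"ax":0,"ay":0,"az":1}]' 40
python3 -c "
from h import *
rel([-.02,.133,.10])"
```

```text
time: 0.72
tcp_pos: [0.3765, 0.3233, 0.2309]
eef_rot: [0.447, 0.895, -0.0, -0.0]
wrist_force: [0.2, 0.5, 0.1]
finger_gap: 0.0
t 0.72 ctl-frame tcp [-133.6  316.7  230.9] F [0.3 0.4 0.1] gap 0.0 q6 1.64
turn/30deg [-0.001  0.     0.731]
tool shift mm [-212.8   36.9  130.9]
```

```bash
python3 -m jog '[{"fingers":1,"x":-0.045,"y":0.008,"z":0.015,"ax":0,"ay":0,"az":0.15},{"fingers":1,"x":-0.09,"y":0.016,"z":0.03,"ax":0,"ay":0,"az":0.3},{"fingers":1,"x":-0.135,"y":0.024,"z":0.06,"ax":0,"ay":0,"az":0.45},{"fingers":1,"x":-0.18,"y":0.031,"z":0.09,"ax":0,"ay":0,"az":0.6},{"fingers":1,"x":-0.213,"y":0.037,"z":0.13,"ax":0,"ay":0,"az":0.735}]'
python3 -c "
from h import *
rel([-.02,.133,.064])
for n in('top','side'):
    p,d=ctrl.read_camera(n);cv2.imwrite(f'pics/{n}1.png',p)
b=cv2.resize(cv2.imread('pics/side1.png')[215:375,250:410],None,fx=3.6,fy=3.6,interpolation=2)
cv2.imwrite('pics/s1.png',cv2.convertScaleAbs(b,alpha=1.4))"
```

```text
time: 1.35
tcp_pos: [0.5352, 0.1758, 0.1006]
eef_rot: [0.609, 0.793, 0.0, 0.0]
wrist_force: [-0.3, 0.1, -0.3]
finger_gap: -0.001
t 1.35 ctl-frame tcp [-18.5 133.1 100.6] F [-0.3  0.2 -0.3] gap -0.001 q6 1.63
turn/30deg [ 0.002  0.    -0.004]
tool shift mm [-0.1 -1.5 36.6]
```

View pics/s1.png

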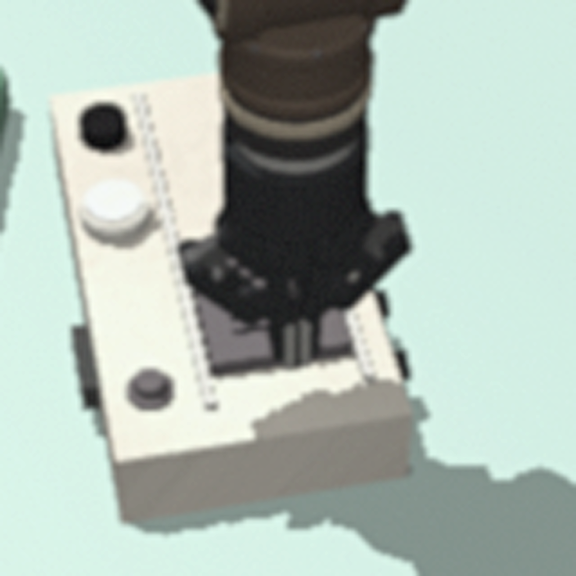

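The view shows the shut fingers hovering just in front of the cover's +y end face (crop about (295,360)), between the rails and well clear of the lamp key (150,388). I go down to about 6 mm above the top.

```bash
python3 -m jog '[{"fingers":1,"x":0,"y":-0.001,"z":0.01,"ax":0,"ay":0,"az":0},{"fingers":1,"x":0,"y":-0.001,"z":0.02,"ax":0,"ay":0,"az":0},{"fingers":1,"x":0,"y":-0.001,"z":0.028,"ax":0,"ay":0,"az":0},{"fingers":1,"x":0,"y":-0.001,"z":0.036,"ax":0,"ay":0,"az":0},{"fingers":1,"x":0,"y":-0.001,"z":0.036,"ax":0,"ay":0,"az":0}]'
python3 -c "
from h import *
rel([-.02,.045,.064])"
```

```text
time: 2.08
tcp_pos: [0.5321, 0.1771, 0.0648]
eef_rot: [0.608, 0.794, -0.0, -0.0]
wrist_force: [0.7, -0.4, -0.5]
finger_gap: -0.001
t 2.08 ctl-frame tcp [-21.1 135.2  64.8] F [ 0.6 -0.6 -0.5] gap -0.001 q6 1.63
turn/30deg [-0.002  0.     0.005]
tool shift mm [-90.2   0.9   0.8]
```

```bash
python3 -m jog '[{"fingers":1,"x":-0.01,"y":0,"z":0,"ax":0,"ay":0,"az":0},{"fingers":1,"x":-0.02,"y":0,"z":0,"ax":0,"ay":0,"az":0},{"fingers":1,"x":-0.03,"y":0,"z":0,"ax":0,"ay":0,"az":0},{"fingers":1,"x":-0.036,"y":0,"z":0,"ax":0,"ay":0,"az":0},{"fingers":1,"x":-0.042,"y":0,"z":0,"ax":0,"ay":0,"az":0}]'
python3 -c "
from h import *
rel([-.02,.045,.064])"
python3 -m jog '[{"fingers":1,"x":-0.008,"y":0,"z":0,"ax":0,"ay":0,"az":0},{"fingers":1,"x":-0.016,"y":0,"z":0,"ax":0,"ay":0,"az":0},{"fingers":1,"x":-0.024,"y":0,"z":0,"ax":0,"ay":0,"az":0},{"fingers":1,"x":-0.031,"y":0,"z":0,"ax":0,"ay":0,"az":0},{"fingers":1,"x":-0.036,"y":0,"z":0,"ax":0,"ay":0,"az":0}]'
python3 -c "
from h import *
rel([-.02,.045,.064])"
```

```text
time: 2.7
tcp_pos: [0.544, 0.136, 0.0655]
eef_rot: [0.608, 0.794, 0.0, 0.0]
wrist_force: [0.2, 1.6, 0.9]
finger_gap: -0.004
t 2.70 ctl-frame tcp [-20.3  92.4  65.5] F [0.6 1.4 0.9] gap -0.004 q6 1.55
turn/30deg [ 0.001 -0.     0.003]
tool shift mm [-47.4   0.3   1.5]
time: 3.32
tcp_pos: [0.5532, 0.1011, 0.0653]
eef_rot: [0.608, 0.794, 0.0, 0.0]
wrist_force: [0.1, 1.3, 1.0]
finger_gap: 0.0
t 3.33 ctl-frame tcp [-20.4  56.3  65.3] F [0.4 1.3 1. ] gap 0.0 q6 1.49
turn/30deg [0.    0.    0.003]
tool shift mm [-11.3   0.4   1.3]
```

The force is about 1.4 N, so the cover is sliding. Slow from here.

```bash
python3 -m jog '[{"fingers":1,"x":-0.002,"y":0,"z":0,"ax":0,"ay":0,"az":0},{"fingers":1,"x":-0.004,"y":0,"z":0,"ax":0,"ay":0,"az":0},{"fingers":1,"x":-0.006,"y":0,"z":0,"ax":0,"ay":0,"az":0},{"fingers":1,"x":-0.008,"y":0,"z":0,"ax":0,"ay":0,"az":0},{"fingers":1,"x":-0.009,"y":0,"z":0,"ax":0,"ay":0,"az":0}]'
python3 -c "
from h import *
rel([-.02,.045,.064])"
```

```text
time: 3.95
tcp_pos: [0.5553, 0.0929, 0.0652]
eef_rot: [0.608, 0.794, -0.0, -0.0]
wrist_force: [0.1, 1.8, -0.1]
finger_gap: 0.002
t 3.95 ctl-frame tcp [-20.5  47.8  65.2] F [ 0.6  1.7 -0.1] gap 0.002 q6 1.47
turn/30deg [-0.    -0.     0.003]
tool shift mm [-2.8  0.5  1.2]
```

```bash
python3 -m jog '[{"fingers":1,"x":-0.0005,"y":0,"z":0,"ax":0,"ay":0,"az":0},{"fingers":1,"x":-0.001,"y":0,"z":0,"ax":0,"ay":0,"az":0},{"fingers":1,"x":-0.0015,"y":0,"z":0,"ax":0,"ay":0,"az":0},{"fingers":1,"x":-0.002,"y":0,"z":0,"ax":0,"ay":0,"az":0},{"fingers":1,"x":-0.002,"y":0,"z":0,"ax":0,"ay":0,"az":0}]'
python3 -c "
from h import *
rel([-.02,.045,.064])
p,d=ctrl.read_camera('top')
W=cloud('top',d);W[...,2]+=.0012
box=(abs(W[...,0]-.57)<.1)&(abs(W[...,1]-.03)<.14)&(W[...,2]>.069)&(W[...,2]<.076)
print('cover?',RC.inv().apply(np.nanmean(W[box],axis=0)-CO),box.sum())
s,_=ctrl.read_camera('side')
b=cv2.resize(s[215:375,250:410],None,fx=3.6,fy=3.6,interpolation=2)
cv2.imwrite('pics/s2.png',cv2.convertScaleAbs(b,alpha=1.4))"
```

```text
time: 4.58
tcp_pos: [0.5559, 0.0909, 0.0653]
eef_rot: [0.608, 0.794, -0.0, 0.0]
wrist_force: [0.8, 1.2, 0.7]
finger_gap: 0.002
t 4.58 ctl-frame tcp [-20.5  45.8  65.3] F [1.1 0.9 0.7] gap 0.002 q6 1.47
turn/30deg [-0.     0.     0.003]
tool shift mm [-0.8  0.5  1.3]
cover? [-0.01152528 -0.02341613  0.07254477] 1282
```

View pics/s2.png

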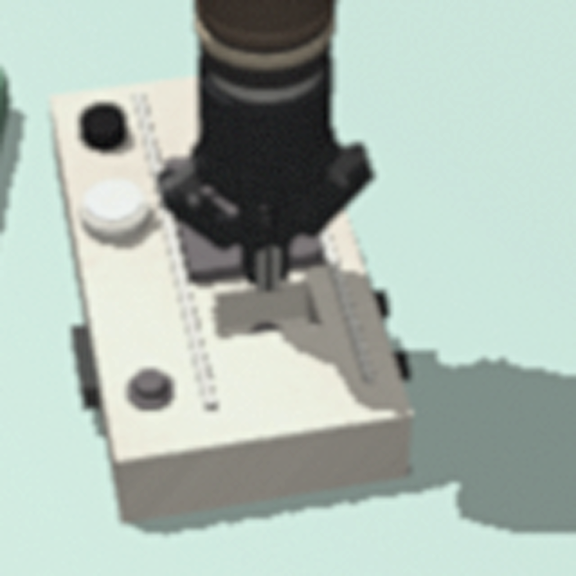

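The well is uncovered (crop about (215–315, 285–335)) and the cover pushed back. No force rise from the stop yet, so I push a few mm more.

```bash
python3 -m jog '[{"fingers":1,"x":-0.0005,"y":0,"z":0,"ax":0,"ay":0,"az":0},{"fingers":1,"x":-0.001,"y":0,"z":0,"ax":0,"ay":0,"az":0},{"fingers":1,"x":-0.0015,"y":0,"z":0,"ax":0,"ay":0,"az":0},{"fingers":1,"x":-0.002,"y":0,"z":0,"ax":0,"ay":0,"az":0},{"fingers":1,"x":-0.002,"y":0,"z":0,"ax":0,"ay":0,"az":0}]'
python3 -c "
from h import *
rel([-.02,.045,.064])"
```

```text
time: 5.3
tcp_pos: [0.5561, 0.0901, 0.0653]
eef_rot: [0.608, 0.794, 0.001, -0.001]
wrist_force: [-1.2, 6.6, 1.0]
finger_gap: -0.003
t 5.30 ctl-frame tcp [-20.5  44.9  65.3] F [0.5 6.7 1. ] gap -0.003 q6 1.47
turn/30deg [ 0.    -0.004  0.005]
tool shift mm [0.1 0.5 1.3]
```

At the stop (6.7 N at y = 44.9 mm; predicted 45), so the frame is accurate. I back off, rise and move over the well.

```bash
python3 -m jog '[{"fingers":1,"x":0.005,"y":0,"z":0,"ax":0,"ay":0,"az":0},{"fingers":1,"x":0.008,"y":0,"z":-0.008,"ax":0,"ay":0,"az":0},{"fingers":1,"x":0.016,"y":0,"z":-0.016,"ax":0,"ay":0,"az":0},{"fingers":1,"x":0.016,"y":0,"z":-0.02,"ax":0,"ay":0,"az":0},{"fingers":1,"x":0.016,"y":0,"z":-0.02,"ax":0,"ay":0,"az":0}]'
python3 -c "
from h import *
rel([-.02,.060,.036])
s,_=ctrl.read_camera('side')
c=RC.apply([[-.049,.042,.058],[.009,.042,.058],[.009,.078,.058],[-.049,.078,.058]])+CO
s=cv2.resize(s,None,fx=4,fy=4,interpolation=2)
for q in px('side',c): cv2.circle(s,tuple(int(round(4*t+1.5)) for t in q),3,(0,0,255),-1)
cv2.imwrite('pics/s3.png',cv2.convertScaleAbs(s[1020:1420,1120:1640],alpha=1.4))"
```

```text
time: 5.92
tcp_pos: [0.5526, 0.1046, 0.0859]
eef_rot: [0.608, 0.794, 0.0, 0.0]
wrist_force: [0.2, -1.0, -1.0]
finger_gap: 0.002
t 5.92 ctl-frame tcp [-20.1  59.9  85.9] F [-0. -1. -1.] gap 0.002 q6 1.49
turn/30deg [0.002 0.001 0.004]
tool shift mm [ 0.1  0.1 49.9]
```

View pics/s3.png

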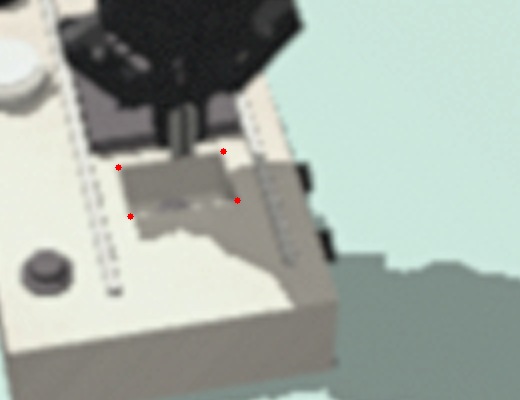

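The predicted well corners lie on the seen pit edges, such as (118,167), (130,216) and (237,200). I descend into the well, slowly near the key.

```bash
python3 -m jog '[{"fingers":1,"x":0,"y":0,"z":0.012,"ax":0,"ay":0,"az":0},{"fingers":1,"x":0,"y":0,"z":0.024,"ax":0,"ay":0,"az":0},{"fingers":1,"x":0,"y":0,"z":0.034,"ax":0,"ay":0,"az":0},{"fingers":1,"x":0,"y":0,"z":0.044,"ax":0,"ay":0,"az":0},{"fingers":1,"x":0,"y":0,"z":0.048,"ax":0,"ay":0,"az":0}]'
python3 -c "
from h import *
rel([-.02,.060,.0275])"
python3 -m jog '[{"fingers":1,"x":0,"y":0,"z":0.002,"ax":0,"ay":0,"az":0},{"fingers":1,"x":0,"y":0,"z":0.004,"ax":0,"ay":0,"az":0},{"fingers":1,"x":0,"y":0,"z":0.006,"ax":0,"ay":0,"az":0},{"fingers":1,"x":0,"y":0,"z":0.008,"ax":0,"ay":0,"az":0},{"fingers":1,"x":0,"y":0,"z":0.008,"ax":0,"ay":0,"az":0}]'
python3 -c "
from h import *
rel([-.02,.060,.0275])"
```

```text
time: 6.6
tcp_pos: [0.5517, 0.1044, 0.0362]
eef_rot: [0.608, 0.794, -0.001, -0.0]
wrist_force: [1.7, -0.1, 0.6]
finger_gap: 0.002
t 6.60 ctl-frame tcp [-21.   59.9  36.2] F [ 1.7 -0.5  0.6] gap 0.002 q6 1.49
turn/30deg [-0.003 -0.     0.003]
tool shift mm [0.1 1.  8.7]
time: 7.22
tcp_pos: [0.5525, 0.1046, 0.0296]
eef_rot: [0.608, 0.794, 0.0, 0.0]
wrist_force: [-1.6, -0.3, 3.6]
finger_gap: -0.003
t 7.22 ctl-frame tcp [-20.2  59.9  29.6] F [-1.6  0.1  3.6] gap -0.003 q6 1.49
turn/30deg [0.001 0.    0.003]
tool shift mm [0.1 0.2 2.1]
```

The key is pushing back: 3.6 N at z = 29.6 mm. I press to the stop and hold.

```bash
python3 -m jog '[{"fingers":1,"x":0,"y":0,"z":0.001,"ax":0,"ay":0,"az":0},{"fingers":1,"x":0,"y":0,"z":0.002,"ax":0,"ay":0,"az":0},{"fingers":1,"x":0,"y":0,"z":0.0025,"ax":0,"ay":0,"az":0},{"fingers":1,"x":0,"y":0,"z":0.003,"ax":0,"ay":0,"az":0},{"fingers":1,"x":0,"y":0,"z":0.003,"ax":0,"ay":0,"az":0}]'
python3 -c "
from h import *
rel()"
```

```text
time: 7.85
tcp_pos: [0.5525, 0.1046, 0.0279]
eef_rot: [0.608, 0.794, 0.001, 0.0]
wrist_force: [-5.4, -0.5, 14.9]
finger_gap: 0.0
t 7.85 ctl-frame tcp [-20.2  59.9  27.9] F [-5.3  0.9 14.9] gap 0.0 q6 1.49
turn/30deg [0.003 0.    0.003]
```

Bottomed out at 14.9 N and z = 27.9 mm. I hold for 1.25 s, then retract.

```bash
for i in 1 2; do python3 -m jog '[{"fingers":1,"x":0,"y":0,"z":0,"ax":0,"ay":0,"az":0},{"fingers":1,"x":0,"y":0,"z":0,"ax":0,"ay":0,"az":0},{"fingers":1,"x":0,"y":0,"z":0,"ax":0,"ay":0,"az":0},{"fingers":1,"x":0,"y":0,"z":0,"ax":0,"ay":0,"az":0},{"fingers":1,"x":0,"y":0,"z":0,"ax":0,"ay":0,"az":0}]'; done
python3 -m jog '[{"fingers":1,"x":0,"y":0,"z":-0.008,"ax":0,"ay":0,"az":0},{"fingers":1,"x":0,"y":0,"z":-0.02,"ax":0,"ay":0,"az":0},{"fingers":1,"x":0,"y":0,"z":-0.04,"ax":0,"ay":0,"az":0},{"fingers":1,"x":0,"y":0,"z":-0.06,"ax":0,"ay":0,"az":0},{"fingers":1,"x":0,"y":0,"z":-0.08,"ax":0,"ay":0,"az":0}]'
python3 -c "
from h import *
rel([-.02,-.090,.107])"
```

```text
time: 8.48
tcp_pos: [0.5525, 0.1046, 0.0279]
eef_rot: [0.608, 0.794, 0.001, 0.0]
wrist_force: [-4.7, -0.8, 14.1]
finger_gap: 0.001
time: 9.1
tcp_pos: [0.5525, 0.1046, 0.0279]
eef_rot: [0.608, 0.794, 0.001, 0.0]
wrist_force: [-5.4, -0.3, 14.7]
finger_gap: 0.0
time: 9.72
tcp_pos: [0.552, 0.1045, 0.1069]
eef_rot: [0.608, 0.794, -0.0, -0.0]
wrist_force: [-0.3, -0.5, 0.1]
finger_gap: -0.0
t 9.72 ctl-frame tcp [-20.7  59.9 106.9] F [-0.5 -0.4  0.1] gap -0.0 q6 1.49
turn/30deg [-0.001 -0.     0.003]
tool shift mm [-1.499e+02  5.000e-01 -1.000e-01]
```

```bash
python3 -m jog '[{"fingers":1,"x":-0.035,"y":0,"z":0,"ax":0,"ay":0,"az":0},{"fingers":1,"x":-0.07,"y":0,"z":0,"ax":0,"ay":0,"az":0},{"fingers":1,"x":-0.11,"y":0,"z":0,"ax":0,"ay":0,"az":0},{"fingers":1,"x":-0.15,"y":0,"z":0,"ax":0,"ay":0,"az":0},{"fingers":1,"x":-0.15,"y":0,"z":0,"ax":0,"ay":0,"az":0}]'
python3 -c "
from h import *
rel([-.02,-.090,.065])
s,_=ctrl.read_camera('top')
b=cv2.resize(s[180:300,185:345],None,fx=4,fy=4,interpolation=2)
cv2.imwrite('pics/s4.png',cv2.convertScaleAbs(b,alpha=1.5))"
```

```text
time: 10.35
tcp_pos: [0.5916, -0.0426, 0.106]
eef_rot: [0.609, 0.793, -0.0, -0.0]
wrist_force: [0.1, -0.3, 0.6]
finger_gap: 0.001
t 10.35 ctl-frame tcp [-20.5 -92.4 106. ] F [ 0.  -0.3  0.6] gap 0.001 q6 1.24
turn/30deg [-0.001  0.    -0.003]
tool shift mm [ 2.4  0.5 41. ]
```

View pics/s4.png

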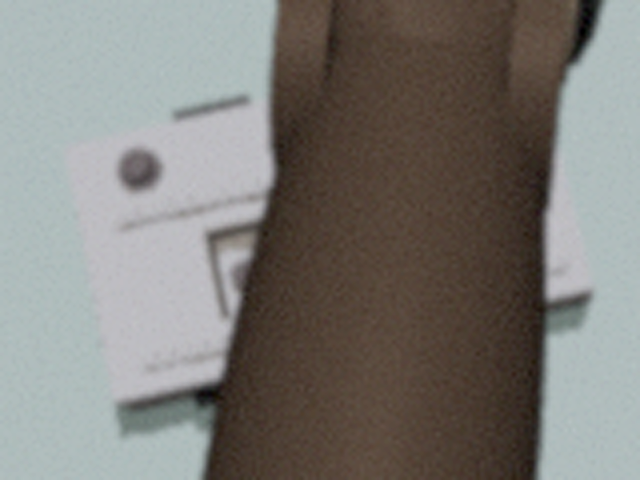

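The open well and key (about (240,270)) are visible and the controller hasn't moved; the arm hides the rest. I descend behind the cover.

```bash
python3 -m jog '[{"fingers":1,"x":0,"y":0,"z":0.012,"ax":0,"ay":0,"az":0},{"fingers":1,"x":0,"y":0,"z":0.024,"ax":0,"ay":0,"az":0},{"fingers":1,"x":0,"y":0,"z":0.034,"ax":0,"ay":0,"az":0},{"fingers":1,"x":0,"y":0,"z":0.041,"ax":0,"ay":0,"az":0},{"fingers":1,"x":0,"y":0,"z":0.041,"ax":0,"ay":0,"az":0}]'
python3 -c "
from h import *
rel([-.02,-.001,.065])"
python3 -m jog '[{"fingers":1,"x":0.01,"y":0,"z":0,"ax":0,"ay":0,"az":0},{"fingers":1,"x":0.018,"y":0,"z":0,"ax":0,"ay":0,"az":0},{"fingers":1,"x":0.026,"y":0,"z":0,"ax":0,"ay":0,"az":0},{"fingers":1,"x":0.034,"y":0,"z":0,"ax":0,"ay":0,"az":0},{"fingers":1,"x":0.042,"y":0,"z":0,"ax":0,"ay":0,"az":0}]'
python3 -c "
from h import *
rel([-.02,-.001,.065])"
```

```text
time: 11.02
tcp_pos: [0.5908, -0.04, 0.0645]
eef_rot: [0.608, 0.794, -0.0, -0.001]
wrist_force: [-0.1, 0.4, 0.1]
finger_gap: 0.001
t 11.03 ctl-frame tcp [-20.6 -89.7  64.5] F [0.  0.4 0.1] gap 0.001 q6 1.24
turn/30deg [-0.002 -0.001  0.004]
tool shift mm [88.7  0.8 -0.5]
time: 11.65
tcp_pos: [0.5804, 0.0008, 0.0656]
eef_rot: [0.608, 0.794, 0.0, 0.0]
wrist_force: [0.5, -1.3, 1.2]
finger_gap: 0.001
t 11.65 ctl-frame tcp [-20.1 -47.6  65.6] F [ 0.1 -1.4  1.2] gap 0.001 q6 1.31
turn/30deg [0.001 0.001 0.004]
tool shift mm [46.6  0.2  0.6]
```

```bash
python3 -m jog '[{"fingers":1,"x":0.008,"y":0,"z":0,"ax":0,"ay":0,"az":0},{"fingers":1,"x":0.016,"y":0,"z":0,"ax":0,"ay":0,"az":0},{"fingers":1,"x":0.024,"y":0,"z":0,"ax":0,"ay":0,"az":0},{"fingers":1,"x":0.032,"y":0,"z":0,"ax":0,"ay":0,"az":0},{"fingers":1,"x":0.038,"y":0,"z":0,"ax":0,"ay":0,"az":0}]'
python3 -m jog '[{"fingers":1,"x":0.002,"y":0,"z":0,"ax":0,"ay":0,"az":0},{"fingers":1,"x":0.004,"y":0,"z":0,"ax":0,"ay":0,"az":0},{"fingers":1,"x":0.006,"y":0,"z":0,"ax":0,"ay":0,"az":0},{"fingers":1,"x":0.007,"y":0,"z":0,"ax":0,"ay":0,"az":0},{"fingers":1,"x":0.008,"y":0,"z":0,"ax":0,"ay":0,"az":0}]'
python3 -c "
from h import *
rel([-.02,-.001,.065])"
```

```text
time: 12.28
tcp_pos: [0.5704, 0.0375, 0.0653]
eef_rot: [0.608, 0.794, 0.0, 0.0]
wrist_force: [0.2, -0.8, 0.9]
finger_gap: -0.004
time: 12.9
tcp_pos: [0.5684, 0.0447, 0.0653]
eef_rot: [0.608, 0.794, -0.0, 0.0]
wrist_force: [0.7, -1.6, 1.5]
finger_gap: 0.0
t 12.90 ctl-frame tcp [-20.3  -2.1  65.3] F [ 0.2 -1.7  1.5] gap 0.0 q6 1.39
turn/30deg [0.    0.    0.003]
tool shift mm [1.1 0.3 0.3]
```

Nearly shut. A slow final 3 mm to the stop.

```bash
python3 -m jog '[{"fingers":1,"x":0.001,"y":0,"z":0,"ax":0,"ay":0,"az":0},{"fingers":1,"x":0.0015,"y":0,"z":0,"ax":0,"ay":0,"az":0},{"fingers":1,"x":0.002,"y":0,"z":0,"ax":0,"ay":0,"az":0},{"fingers":1,"x":0.0025,"y":0,"z":0,"ax":0,"ay":0,"az":0},{"fingers":1,"x":0.0025,"y":0,"z":0,"ax":0,"ay":0,"az":0}]'
python3 -c "
from h import *
rel()"
```

```text
time: 13.52
tcp_pos: [0.568, 0.046, 0.0653]
eef_rot: [0.608, 0.794, -0.001, 0.001]
wrist_force: [1.8, -6.2, -0.1]
finger_gap: -0.003
t 13.53 ctl-frame tcp [-20.4  -0.8  65.3] F [ 0.2 -6.4 -0.1] gap -0.003 q6 1.39
turn/30deg [-0.     0.005  0.002]
```

The shut stop is felt: 6.4 N at y = −0.8 mm (predicted −1). I back off, rise and move clear for a last look.

```bash
python3 -m jog '[{"fingers":1,"x":-0.006,"y":0,"z":0,"ax":0,"ay":0,"az":0},{"fingers":1,"x":-0.01,"y":0,"z":-0.01,"ax":0,"ay":0,"az":0},{"fingers":1,"x":-0.01,"y":0,"z":-0.05,"ax":0,"ay":0,"az":0},{"fingers":1,"x":-0.01,"y":0,"z":-0.1,"ax":0,"ay":0,"az":0},{"fingers":1,"x":-0.01,"y":0,"z":-0.15,"ax":0,"ay":0,"az":0}]'
python3 -m jog '[{"fingers":1,"x":0,"y":-0.05,"z":-0.01,"ax":0,"ay":0,"az":0},{"fingers":1,"x":0,"y":-0.1,"z":-0.02,"ax":0,"ay":0,"az":0},{"fingers":1,"x":0,"y":-0.15,"z":-0.02,"ax":0,"ay":0,"az":0},{"fingers":1,"x":0,"y":-0.2,"z":-0.02,"ax":0,"ay":0,"az":0},{"fingers":1,"x":0,"y":-0.2,"z":-0.02,"ax":0,"ay":0,"az":0}]'
python3 - <<'E'
from h import *
rel()
for n,off in(("top",.0012),("side",-.0008)):
    p,d=ctrl.read_camera(n);cv2.imwrite(f"pics/{n}9.png",p)
    W=cloud(n,d);W[...,2]+=off
    box=(abs(W[...,0]-.57)<.16)&(abs(W[...,1]-.05)<.24)
    for lo,hi in((.05,.095),(.069,.08)):
        m=cv2.morphologyEx((box&(W[...,2]>lo)&(W[...,2]<hi)).astype(np.uint8),cv2.MORPH_OPEN,np.ones((3,3)))
        k,l,st,ce=cv2.connectedComponentsWithStats(m);i=1+st[1:,4].argmax()
        r=cv2.minAreaRect(W[l==i][:,:2].astype(np.float32)*1000);print(n,lo,r,RC.inv().apply(np.array([*r[0],0])/1000-CO))
E
```

```text
time: 14.15
tcp_pos: [0.5699, 0.0376, 0.2173]
eef_rot: [0.608, 0.794, 0.0, -0.0]
wrist_force: [1.5, 1.1, -0.3]
finger_gap: 0.006
time: 14.78
tcp_pos: [0.3746, -0.0149, 0.2366]
eef_rot: [0.609, 0.794, 0.001, 0.0]
wrist_force: [-0.1, 0.5, 0.5]
finger_gap: 0.005
t 14.78 ctl-frame tcp [-223.    -9.6  236.6] F [0.1 0.5 0.5] gap 0.005 q6 1.27
turn/30deg [ 0.003 -0.     0.001]
top 0.05 ((588.317138671875, 51.73753356933594), (171.7947235107422, 310.37799072265625), 15.180866241455078) [ 0.00072136 -0.00046501  0.        ]
top 0.069 ((552.8899536132812, 104.04084777832031), (84.5006103515625, 99.8082504272461), 14.88990592956543) [-0.01996158  0.05922534  0.        ]
side 0.05 ((586.8751220703125, 50.93255615234375), (171.3236083984375, 316.70050048828125), 15.10459041595459) [-0.00087986 -0.00086934  0.        ]
side 0.069 ((552.081298828125, 105.13017272949219), (84.24962615966797, 103.48900604248047), 14.493250846862793) [-0.02046074  0.06048684  0.        ]
```

View pics/top9.png

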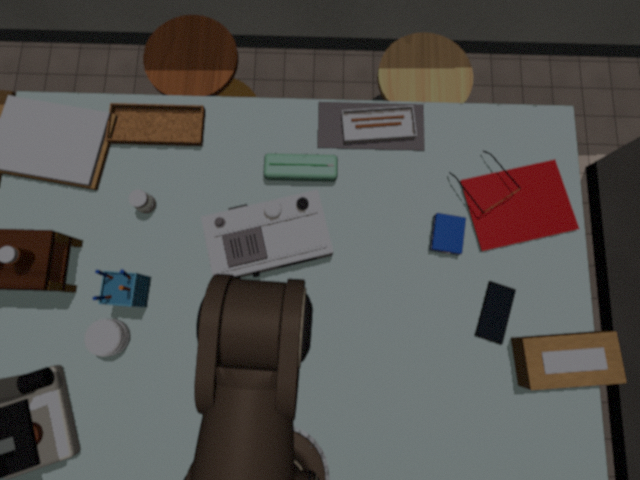

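The cover is back over the well at (225–267, 228–264). The controller, dish, cap and all other objects sit at the same pixels as before, and the arm is clear. Handing in.

```bash
python3 -c "
from station import ctrl
print(ctrl.hand_in())"
```

```text
the job is handed in; nothing more can be done
None
```

I opened the cover, held the reset key down for about 1.25 s, let it up, pushed the cover shut and handed the job in at about 15 s. The hand-in reports no verdict.

- **Cover open:** I pushed it until it met its stop, felt as 6.7 N at the predicted position.
- **Key press:** The key bottomed out at 14–15 N with the fingertips at 27.9 mm above the table, against 28 mm expected. I then retracted fully. The key is under the cover, so I could not see that it came back up.
- **Cover shut:** I pushed it until it met the other stop, at 6.4 N.

Last checks, from both cameras: the cover centre is within 1 mm of shut and the controller within about 2 mm of where it started, with its yaw unchanged. In the final top view the dish, the cap and the other objects are at the same pixels as before. The arm is clear, with the wrist force near zero.

No check of the result failed. My first move command was refused because its rows lacked some keys, so nothing moved. My depth estimate of the cover while the fingers were still at it was unusable because they blocked the view, so I relied on the stop forces instead.

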